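# Stand the toppled reagent bottle back up and confirm

## Robot

A 6-joint arm with a two-finger parallel gripper is mounted at the origin on the work surface. World frame = base frame: x ahead of the robot, y to its left, z up, the work surface at z = 0. Lengths are in m, angles in rad, forces in N, time in s.
With the tool pointing down it reaches from about 0.3 to 0.875 m from the base axis. Payload 6.4 kg.
Tool frame: the origin (TCP) lies at the very end of the fingers, on their centre line; the grasp point (between the pads) lies 19 mm behind it; z points along the fingers, y is the direction in which the jaws open and shut (so a half turn about z gives the same grasp; the last joint's range is limited). The gripper opens to 88 mm and grips with 3 to 60 N. Pads are 18 mm wide; open, the fingers measure 123 mm over their backs; the gripper's body (75 mm by 187 mm) begins 45 mm behind the grasp point.
Start: joints at [-1.441, 0.181, 1.607, -0, 1.354, -0.206], TCP at [0.189, -0.543, 0.239] pointing down, gripper open.
Joint ranges: [-2.99, 2.99], [-0.89, 2.07], [0.3, 2.58], [-1.14, 4.28], [0, 2.63], [-3.12, 3.12]. Speed limits (rad/s): [2.57, 2.57, 3.01, 3.14, 3.14, 3.14].

## Interface

Orientations are given as a unit quaternion [x, y, z, w].
In Python, from plant import robot gives the robot as it stands. The module is installed in compiled form; this text tells all that it offers.
- The arm moves only by the tool play_rows, never from a script. Its argument "series" is a list that holds one entry, the list of rows, each a list of 5 numbers: the finger opening in cm, from 0 to 8.81, then the shift along the tool's x, y, z in cm, then the turn about the tool's z in rad. A call has 1 to 10 rows; each row shifts and turns the commanded pose from where the row before left it, along the tool's axes as they then stand; what a row does not reach is not made up. A row lasts 1/10 s, in which the tool goes at most 50 mm and 8.59 degrees, less where a joint would pass 70% of its speed; a pose out of reach is approached as far as the arm can. A call with a gripper value outside its range is refused whole. The fingers move at their own pace and stop on an object; the grip force is fixed at half the most. Time passes only in rows, so rows that do not move let the fingers close. It gives the time, the measured TCP pose, the force and the opening at its end, in the units of the state.
- robot.sense(): the state, without advancing time (a new reading comes with each control period).
- robot.read_camera(name): name is "scene" or "top" or "wrist"; returns the picture (400x640x3 uint8, red, green, blue); there is no depth.
- robot.camera_model(name): a dict with "fx", "fy", "cx", "cy" (pixels), "T" (4x4, takes a point from camera to world coordinates). Camera axes: x right, y down, z forward; pixel columns grow to the right and rows downward; lengths in m; the calibration is good to about 2 mm. A picture is of the moment at which its call begins: read the wrist's pose just before it. camera_model takes no time and is no camera call; for the wrist camera it gives the pose at the moment of the call.
- robot.sign_off(): hands the job in, once; it reports no verdict.
The state is a dict: "t": time; "joint_pos": joint angles; "qd": joint speeds; "effort": joint torques, N m; "ee_pos": TCP position; "eef_rot": TCP orientation; "ft_force": force on the tool from outside, world axes, zero at the start; "wrist_torque": the same for the moment, N m; "gripper_width": finger opening in m.
Only numpy, scipy, OpenCV 4.12 (cv2) and the standard library are available. Lean on these libraries where they do the work, as an engineer would, in place of code of your own. Each camera call takes 0.05 s, during which the arm holds its last target.

## Task

On the analyser's reagent tray one bottle (blue cap) has toppled forward and leans on the steel front rail. Without gripping or lifting it, push its upper part with the fingers so that it rocks back and stands upright by itself in its own bay; then confirm by pressing the green key on the small control pod fully down and letting it go. Leave the two other bottles, the tube rack and the sample cup as they stand.

Things in the scene. Friction and masses are not known exactly. Their poses are not given: they have to be found in the camera images.
- bottle: Toppled bottle: white box body 44 (x) by 50 (y) by 88 mm high (z), teal band, round blue cap 28 mm across on top; 0.14 kg. Origin: centre of its underside. It leans 36 degrees to the tray's -x, on its lower -x edge, that face against the front rail. Pushed to the tray's +x past about 25 degrees of lean it rocks onto its base by itself; pushed far or fast past upright it can topple over the back.
- bottle_cap (a point): Centre of the top of the toppled bottle's blue cap, 104 mm above the bottle's origin along its z. Cap and upper body stand out over the front rail towards the tray's -x, the place to push.
- tray: Fixed cream tray 150 (x) by 214 mm (y), floor 12 mm above the table; origin: centre of its underside; -x side roughly to the robot. Bays at y = -66, 0, 66 mm (the bottle's varies), ribs 14 mm high. Front rail, 8 mm thick, along y at x = -55 mm, top 64 mm above the table. Rear kerb 8 mm high at x = 36 mm. Bottle's foot edge at x = -15 mm; stood up, its origin is near x = 7 mm.
- left_bottle: Bystander: the same kind of bottle with a white cap, upright in another bay. Origin: centre of its underside; 104 mm high.
- right_bottle: Bystander: a second white-capped bottle, upright in the remaining bay. Origin: centre of its underside; 104 mm high.
- key_top (a point): Centre of the top face of the green key (28 mm diameter) on the fixed cream control pod (100 by 90 mm, 30 mm high, black display); it is pressed straight down. The pod is to the left or to the right of the tray.
- key (a joint): Travel of the green key in m: 0 released, 0.006 fully down (about 5 N); it springs back.
- rack: Bystander: loose blue tube rack, 60 by 110 mm, with eight capped tubes, 90 mm high in all; origin: centre of its underside. It stands on the side of the tray where the pod is not.
- cup: Bystander: loose white sample cup, 44 mm diameter, 40 mm high, between robot and tray; origin: centre of its underside.
There are look-alikes about, which are no part of the job. What is shaped like the bottle but brown is not meant.

How it is judged:
On the way, in this order (a step that is already met when the one before it is completed fails the run):
1. the toppled bottle stands upright by itself in its bay (angle between bottle's own z axis and vertical below 0.06 rad and x of bottle in the frame of tray between -0.012 and 0.022 m and z of bottle in the frame of tray below 0.016 m and distance of bottle from where it was at the start of the episode below 0.03 m and contact force between bottle and the fingers below 0.2 N), for 0.3 s.
2. the green key is pressed down (value of joint key above 0.0045 m), for 0.05 s.
At the end, for the whole second after the job is handed in: The blue-capped bottle rests upright within 0.06 rad on the tray floor, in its own bay (origin under 30 mm from its start, tray x -12 to +22 mm); the green key was pressed 4.5 mm after that and is released; other bottles, rack and cup are upright and moved under 20 mm (angle between each of bottle, left_bottle, right_bottle, rack, cup's own z axis and vertical below 0.06 rad and x of bottle in the frame of tray between -0.012 and 0.022 m and z of bottle in the frame of tray below 0.016 m and distance of bottle from where it was at the start of the episode below 0.03 m and linear speed of bottle below 0.02 m/s and value of joint key below 0.002 m); the robot touches nothing.
It fails at once if the bottle is lifted or carried (its underside centre more than 37 mm over the work surface; it starts at 25 mm) (height (world z) of bottle above 0.037 m).
It fails at once if the bottle topples right over (angle between bottle's own z axis and vertical above 0.9 rad).
It fails at once if the key is pressed before the bottle stands (value of joint key above 0.003 m and angle between bottle's own z axis and vertical above 0.2 rad).
It fails at once if a bystander (other bottle, rack, cup) is moved more than 20 mm or tipped (distance of any of left_bottle, right_bottle, rack, cup from where it was at the start of the episode above 0.02 m or angle between any of left_bottle, right_bottle, rack, cup's own z axis and vertical above 0.3 rad).
It also fails if it takes over 45 s, if anything falls off the work surface, if the arm or the gripper's body presses on something with over 40 N, if the wrist force passes 120 N, or if a joint passes its speed limit or range.

## Working session

There is one attempt and no reset: what is moved stays moved. The work goes in short steps, Python scripts to look and compute and a tool call to move; the robot and the scene stay as the last step left them, time stands still between calls to the robot, and variables do not carry over. Pictures are saved under pics/ and viewed, and the job is handed in when it is done.

Besides the shell and the picture viewer there is one more tool, called after "Request:" as name([rows], argument=value, ...), one row to a line, values as JSON. play_rows: Moves the arm, as the interface text tells. Its arguments: {"type":"object","properties":{"series":{"type":"array","items":{"type":"array","items":{"type":"array","items":{"type":"number"}}}}},"required":["series"]}

```bash
mkdir -p pics
python3 - <<'E'
from plant import robot
import cv2,numpy as np
print(robot.sense())
for n in("scene","top","wrist"):
    im=robot.read_camera(n); cv2.imwrite(f"pics/{n}0.png",im[:,:,::-1]); 
    m=robot.camera_model(n); print(n,m["fx"],m["cx"],m["cy"],np.round(m["T"],3).tolist())
E
```

```text
{'t': 0.0, 'joint_pos': array([-1.44130721e+00,  1.81553469e-01,  1.60797243e+00, -2.46244105e-05,
        1.35380065e+00, -2.06264774e-01]), 'qd': array([-0.00026191,  0.0009214 , -0.00136351,  0.00146256,  0.00050853,
        0.00125394]), 'effort': array([-1.89681637e-04, -4.33862436e+01, -3.41856086e+01,  7.02519924e-02,
        3.84142273e-02, -1.55855541e-04]), 'ee_pos': array([ 0.18941079, -0.54235161,  0.23782034]), 'eef_rot': array([ 9.85940914e-01,  1.67092078e-01,  2.12598395e-05, -8.66772430e-04]), 'ft_force': array([ 0.1199738 , -0.28560523,  0.38573078]), 'wrist_torque': array([-0.00680012,  0.01181962, -0.07230267]), 'gripper_width': 0.08835168087882314}
scene 397.90890369921607 314.9730173994259 192.85405097971739 [[0.246, 0.589, -0.769, 1.302], [0.969, -0.145, 0.199, -0.202], [0.006, -0.795, -0.607, 0.674], [0.0, 0.0, 0.0, 1.0]]
top 417.67485179313934 314.1012202291921 194.80676224413776 [[0.007, -0.982, 0.19, 0.404], [-0.999, 0.0, 0.036, -0.016], [-0.035, -0.19, -0.981, 1.004], [0.0, 0.0, 0.0, 1.0]]
wrist 325.630385437242 317.69648179482533 199.79197863105145 [[0.331, -0.911, -0.244, 0.252], [-0.944, -0.32, -0.084, -0.521], [-0.001, 0.259, -0.966, 0.383], [0.0, 0.0, 0.0, 1.0]]
```

View pics/scene0.png

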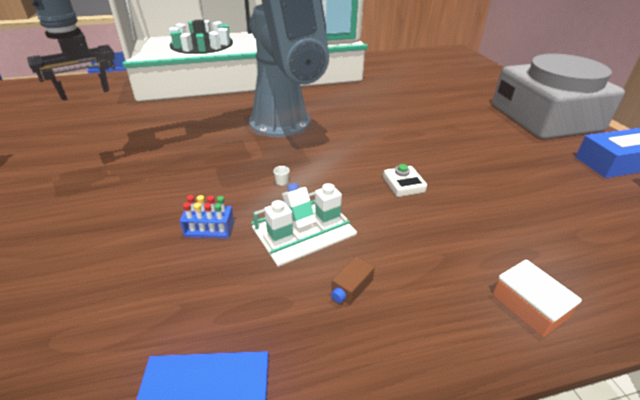

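View pics/top0.png

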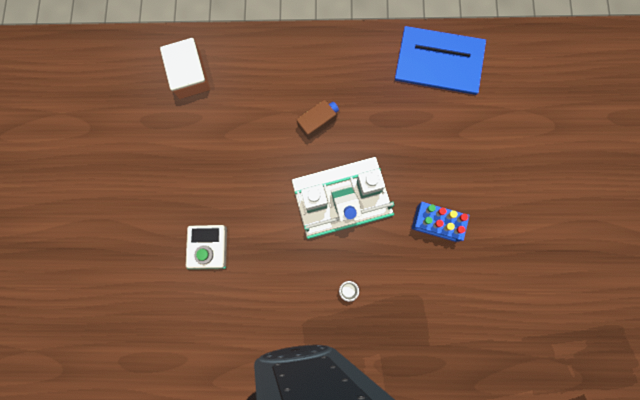

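The top view shows two blue-capped shapes. The brown box at (318,118) with its cap at (334,106) is the look-alike. The white bottle in the middle bay with its cap at (350,212) is the target. The other tray bottles have white caps at (314,195) and (372,180). The green key is at (202,255), the cup at (348,291) and the rack at (441,222). Next, a close crop to check the choice.

Run:
```python
import cv2
t=cv2.imread("pics/top0.png"); s=cv2.imread("pics/scene0.png")
cv2.imwrite("pics/tc.png",cv2.resize(t[150:250,280:405],None,fx=6,fy=6,interpolation=cv2.INTER_CUBIC))
cv2.imwrite("pics/tk.png",cv2.resize(t[215:305,180:240],None,fx=6,fy=6,interpolation=cv2.INTER_CUBIC))
cv2.imwrite("pics/sc.png",cv2.resize(s[160:270,240:370],None,fx=5,fy=5,interpolation=cv2.INTER_CUBIC))
```

```text
(no output)
```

View pics/tc.png

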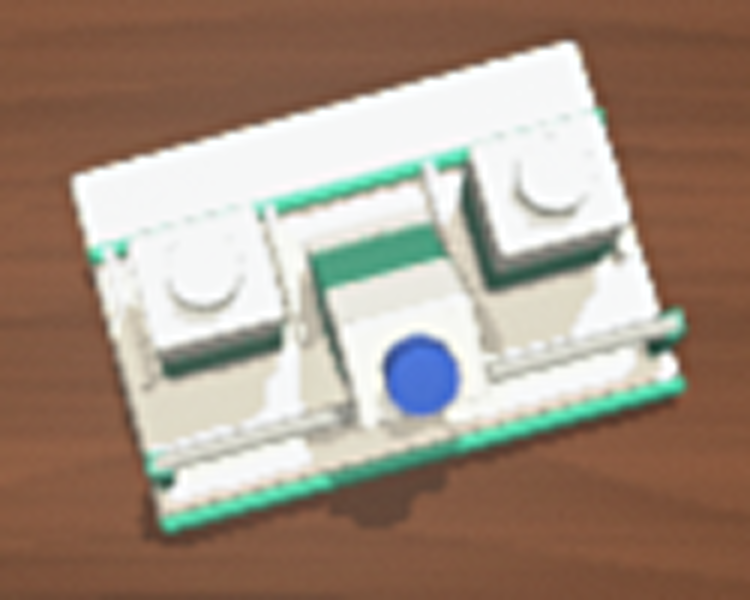

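View pics/sc.png

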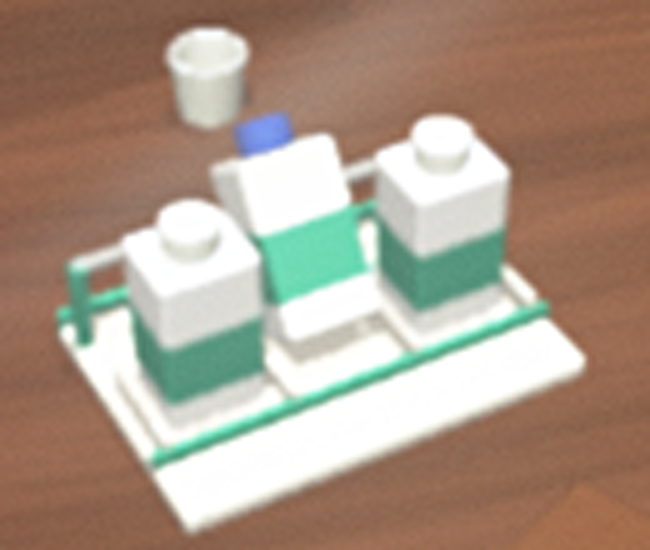

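View pics/tk.png

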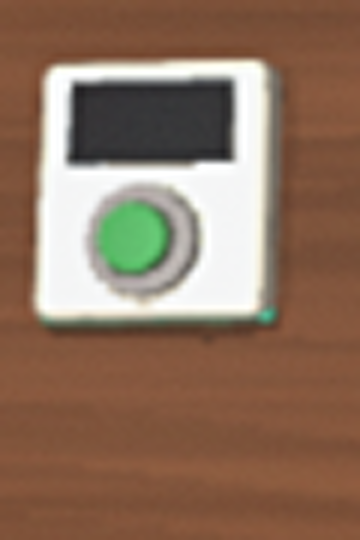

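The crop confirms the choice: a white body with a teal band and blue cap, in the middle bay, leaning on the rail. The cap top is at (350.3,212.5) and the key at (202,254). Next I locate everything.

```bash
cat > h.py <<'E'
import numpy as np
from plant import robot
def ray(n,p,z):
    m=robot.camera_model(n);T=m["T"]
    d=T[:3,:3]@np.array([(p[0]-m["cx"])/m["fx"],(p[1]-m["cy"])/m["fy"],1])
    return T[:3,3]+d*(z-T[2,3])/d[2]
def proj(n,P):
    m=robot.camera_model(n);T=m["T"];c=T[:3,:3].T@(np.array(P)-T[:3,3])
    return m["fx"]*c[0]/c[2]+m["cx"],m["fy"]*c[1]/c[2]+m["cy"]
E
python3 - <<'E'
from h import *
np.set_printoptions(precision=4,suppress=True)
c=lambda a,b:(a/6+280,b/6+150)
FL,FR,BL,BR=[ray("top",c(*p),z) for p,z in(((165,520),.012),((683,378),.012),((75,178),.012),((577,42),.012))]
print(FL,FR,BL,BR,np.linalg.norm(FL-FR),np.linalg.norm(BL-BR),np.linalg.norm(FL-BL))
for a,b in((FR,FL),(BR,BL)):
    d=a-b; print("yaw tray x deg",np.degrees(np.arctan2(d[0],-d[1])))
for a,b in((FL,BL),(FR,BR)):
    d=b-a; print("yaw from sides",np.degrees(np.arctan2(d[1],d[0])))
ctr=(FL+FR+BL+BR)/4
cap=ray("top",c(422,375),.109); print("ctr",ctr,"cap",cap)
for z in(.034,.038,.042):
    k=ray("top",(202,254.2),z); print("key",z,k,proj("scene",k))
yaw=np.radians(15); R=np.array([[np.cos(yaw),np.sin(yaw)],[-np.sin(yaw),np.cos(yaw)]])
print("cap in tray",R@(cap-ctr)[:2])
for n,p in(("wl",(205,275)),("wr",(552,180))):print(n,R@(ray("top",c(*p),.116)-ctr)[:2])
print("cup",ray("top",(348,291),.04))
E
python3 - <<'E'
import cv2
s=cv2.imread("pics/scene0.png")
cv2.imwrite("pics/sk.png",cv2.resize(s[155:205,375:435],None,fx=10,fy=10,interpolation=cv2.INTER_CUBIC))
E
```

```text
[0.4948 0.0352 0.012 ] [ 0.5519 -0.1703  0.012 ] [0.6337 0.0733 0.012 ] [ 0.6904 -0.1313  0.012 ] 0.2132796378626272 0.212276541147647 0.14406099443572062
yaw tray x deg 15.53124499644569
yaw tray x deg 15.488797059681431
yaw from sides 15.312043930333052
yaw from sides 15.711215344769256
ctr [ 0.5927 -0.0483  0.012 ] cap [ 0.5384 -0.0619  0.109 ]
key 0.034 [0.4511 0.2793 0.034 ] (np.float64(403.4484115509773), np.float64(171.0770266777768))
key 0.038 [0.451 0.278 0.038] (np.float64(403.2228188080036), np.float64(169.93738044763413))
key 0.042 [0.4508 0.2768 0.042 ] (np.float64(402.99622296259633), np.float64(168.79266675879734))
cap in tray [-0.056   0.0009]
wl [-0.0017  0.0672]
wr [-0.0003 -0.0629]
cup [ 0.3706 -0.0585  0.04  ]
```

View pics/sk.png

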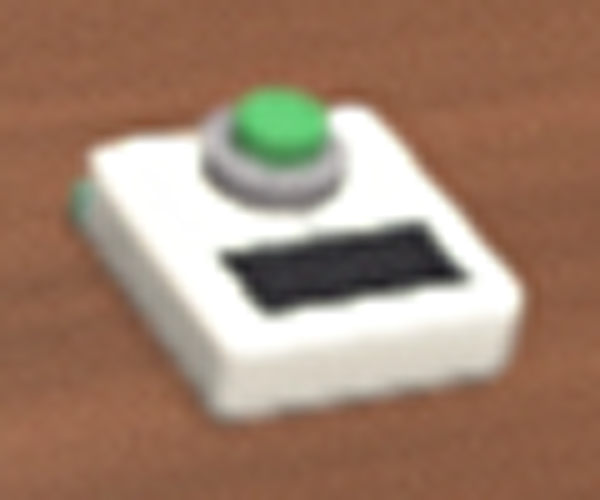

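The tray yaw is 15.5°, and the cap in the tray frame matches the 36° lean. From both views, the key top is at about (0.4505, 0.2746, 0.049). I'll close the fingers, align with the tray x axis and travel at height.

Request:
play_rows([
  [[0,0,0,0,0.065],[0,2.56,-2.31,0,0],[0,2.56,-2.31,0,0],[0,2.56,-2.31,0,0],[0,2.56,-2.31,0,0],[0,2.56,-2.31,0,0],[0,2.56,-2.31,0,0],[0,2.56,-2.31,0,0],[0,2.56,-2.31,0,0],[0,2.56,-2.31,0,0]],
])

```text
t: 1.15
ee_pos: [0.3563, -0.2796, 0.2386]
eef_rot: [0.991, 0.135, -0.0, -0.0]
ft_force: [0.4, -0.7, -0.1]
gripper_width: 0.0103
```

Request:
play_rows([
  [[0,2.56,-2.31,0,0],[0,2.56,-2.31,0,0],[0,2.56,-2.31,0,0],[0,2.56,-2.31,0,0],[0,2.56,-2.31,0,0],[0,2.56,-2.31,0,0],[0,0,0,0,0],[0,0,0,0,0]],
])

```text
t: 1.95
ee_pos: [0.4667, -0.1058, 0.2384]
eef_rot: [0.991, 0.136, -0.0, -0.0]
ft_force: [-0.1, 0.9, 0.0]
gripper_width: 0.0004
```

```bash
cat > st.py <<'E'
from h import *
np.set_printoptions(precision=4,suppress=True)
s=robot.sense();q=s["eef_rot"]
yaw=2*np.arctan2(q[1],q[0]); p=s["ee_pos"]
print("t",s["t"],"pos",p,"yaw",np.degrees(yaw),"w",s["gripper_width"],"F",s["ft_force"],"q",q)
def rel(P):
    d=np.array(P)-p
    return d[0]*np.cos(yaw)+d[1]*np.sin(yaw), d[0]*np.sin(yaw)-d[1]*np.cos(yaw), -d[2]
E
python3 - <<'E'
from st import *
print(rel([.5384,-.0619,.085]))
E
```

```text
t 1.95 pos [ 0.4667 -0.1058  0.2384] yaw 15.638277792998675 w 0.00039594354267515297 F [-0.1351  0.9061  0.0376] q [ 0.9907  0.136  -0.0004 -0.    ]
(np.float64(0.08090477894885201), np.float64(-0.022945766456949117), np.float64(0.15339035603115037))
```

Request:
play_rows([
  [[0,1.3,-1.15,0,0],[0,1.3,-1.15,0,0],[0,0,0,3,0],[0,0,0,3,0],[0,0,0,3,0],[0,0,0,3,0],[0,0,0,3.3,0],[0,0,0,0,0],[0,0,0,0,0]],
])

```text
t: 2.85
ee_pos: [0.4852, -0.078, 0.0859]
eef_rot: [0.991, 0.134, -0.001, -0.0]
ft_force: [0.3, 0.5, 0.6]
gripper_width: 0.0006
```

Run:
```python
from st import *
import cv2
print(rel([.5384,-.0619,.085]))
a=robot.read_camera("top")[150:280,270:410,::-1]; b=robot.read_camera("scene")[140:270,240:380,::-1]
im=np.hstack([a,b]); cv2.imwrite("pics/a1.png",cv2.resize(im,None,fx=2.8,fy=2.8,interpolation=cv2.INTER_CUBIC))
```

```text
t 2.85 pos [ 0.4852 -0.078   0.0859] yaw 15.432364247929375 w 0.000599179010546282 F [0.336  0.5389 0.625 ] q [ 0.9909  0.1343 -0.0006 -0.0003]
(np.float64(0.05559269927252581), np.float64(-0.001406473964528759), np.float64(0.0008830733921457584))
```

View pics/a1.png

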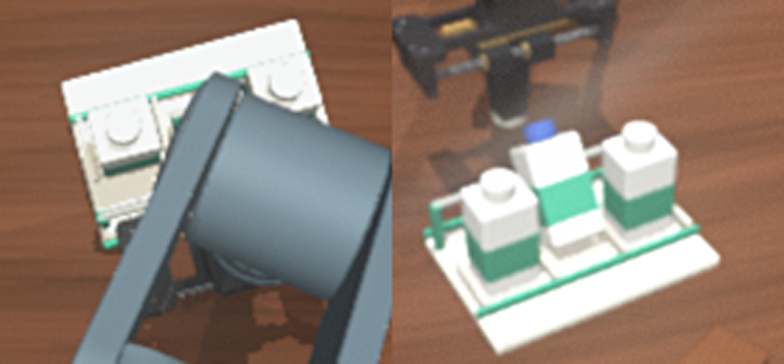

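The right half shows the closed fingertips at (508,115), straight in front of the blue cap at (540,132) and clear of it. Now a gentle approach and push.

Request:
play_rows([
  [[0,1,-0.1,0,0],[0,1,0,0,0],[0,0.8,0,0,0],[0,0.4,0,0,0],[0,0.4,0,0,0],[0,0.3,0,0,0],[0,0.3,0,0,0],[0,0.3,0,0,0]],
])

```text
t: 3.75
ee_pos: [0.5289, -0.0641, 0.0856]
eef_rot: [0.991, 0.135, -0.0, -0.0]
ft_force: [-0.1, -0.2, -0.7]
gripper_width: 0.0006
```

```bash
cat > look.py <<'E'
from st import *
import cv2,sys
print(rel([.5384,-.0619,.085]))
b=robot.read_camera("scene")[140:270,240:380,::-1]
cv2.imwrite(f"pics/{sys.argv[1]}.png",cv2.resize(b,None,fx=4,fy=4,interpolation=cv2.INTER_CUBIC))
E
python3 look.py a2
```

```text
t 3.75 pos [ 0.5289 -0.0641  0.0856] yaw 15.513536944963652 w 0.000574241786490593 F [-0.0801 -0.2183 -0.6579] q [ 0.9908  0.135  -0.0001 -0.0001]
(np.float64(0.009768148068071315), np.float64(0.00043174811399568445), np.float64(0.000604045575336068))
```

View pics/a2.png

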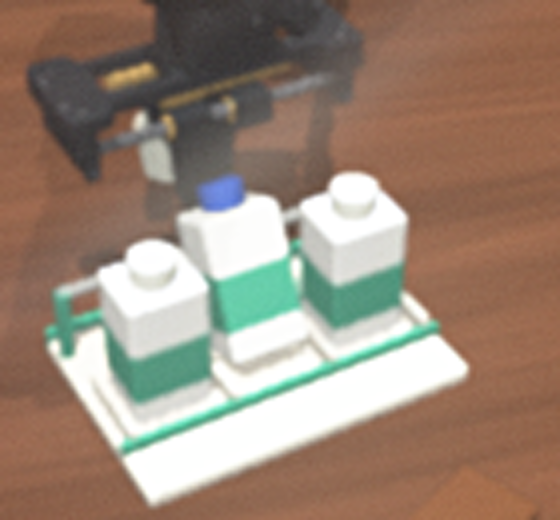

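The bottle is tilting back: its cap has moved to (222,190) and the lean is visibly smaller. I'll push on slowly.

Request:
play_rows([
  [[0,0.25,0,0,0],[0,0.25,0,0,0],[0,0.25,0,0,0],[0,0.25,0,0,0],[0,0,0,0,0],[0,0,0,0,0]],
])

```text
t: 4.4
ee_pos: [0.5384, -0.0615, 0.0857]
eef_rot: [0.991, 0.135, -0.0, -0.0]
ft_force: [-0.7, 0.0, 0.4]
gripper_width: 0.0004
```

```bash
python3 look.py a3
```

```text
t 4.4 pos [ 0.5384 -0.0615  0.0857] yaw 15.520451269984244 w 0.00035072452984415657 F [-0.7447  0.0289  0.3551] q [ 0.9908  0.135  -0.0001 -0.    ]
(np.float64(-0.00014257223194756905), np.float64(0.00042492198249672995), np.float64(0.000651600112025405))
```

View pics/a3.png

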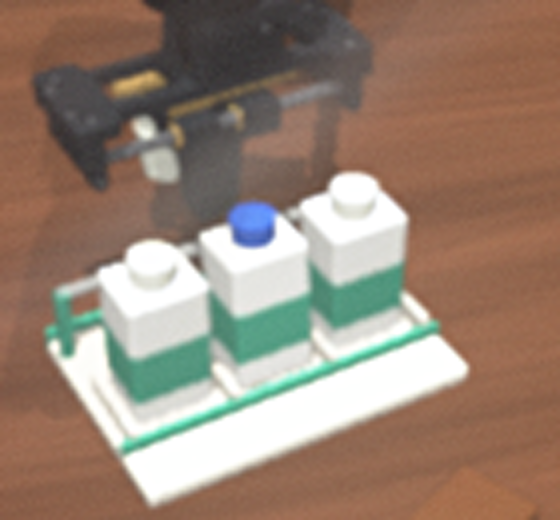

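The bottle stands upright with its cap at (252,223), in line with its neighbours, and the fingers are clear. I'll retreat, rise and head for the pod.

Request:
play_rows([
  [[0,-1,0,0,0],[0,-2,0,0,0],[0,-2,0,0,0],[0,0,0,-3,0],[0,0,0,-3,0],[0,0,0,-3,0],[0,0,0,-3,0],[0,0,0,0,0]],
])

```text
t: 5.25
ee_pos: [0.4921, -0.0759, 0.2101]
eef_rot: [0.991, 0.135, 0.003, 0.002]
ft_force: [0.8, 0.0, -0.3]
gripper_width: 0.0003
```

Run:
```python
from st import *
print(rel([.4505,.2746,.08]))
```

```text
t 5.25 pos [ 0.4921 -0.0759  0.2101] yaw 15.514187587971303 w 0.0002766975998650422 F [ 0.7874  0.026  -0.2949] q [0.9908 0.135  0.0034 0.002 ]
(np.float64(0.05368069280952233), np.float64(-0.34889310928352957), np.float64(0.13009455002996834))
```

Request:
play_rows([
  [[0,0.54,-3.5,0,0],[0,0.54,-3.5,0,0],[0,0.54,-3.5,0,0],[0,0.54,-3.5,0,0],[0,0.54,-3.5,0,0],[0,0.54,-3.5,0,0],[0,0.54,-3.5,0,0],[0,0.54,-3.5,0,0],[0,0.54,-3.5,0,0],[0,0.54,-3.5,0,0]],
])

```text
t: 6.25
ee_pos: [0.4474, 0.2777, 0.2045]
eef_rot: [0.991, 0.135, -0.001, 0.0]
ft_force: [0.7, 0.7, 0.3]
gripper_width: 0.0004
```

Request:
play_rows([
  [[0,0,0,0,0],[0,0,0,0,0],[0,0,0,0,0]],
])

```text
t: 6.55
ee_pos: [0.4483, 0.2757, 0.205]
eef_rot: [0.991, 0.135, -0.001, 0.0]
ft_force: [0.1, 0.4, 1.0]
gripper_width: 0.0006
```

Run:
```python
from st import *
import cv2
print(rel([.4505,.2746,.049]))
m=robot.camera_model("wrist");T=m["T"];print(T.tolist()); print(proj("wrist",[.4505,.2746,.049]))
a=robot.read_camera("wrist")[:,:,::-1]; cv2.imwrite("pics/w1.png",a)
b=robot.read_camera("top")[140:310,170:410,::-1]; cv2.imwrite("pics/t1.png",cv2.resize(b,None,fx=3.3,fy=3.3,interpolation=cv2.INTER_CUBIC))
```

```text
t 6.55 pos [0.4483 0.2757 0.205 ] yaw 15.481457728766555 w 0.0006258769516616257 F [0.1015 0.4094 0.9879] q [ 0.9909  0.1347 -0.0006  0.0003]
(np.float64(0.0017889455968884368), np.float64(0.001625508408559758), np.float64(0.1559898861476265))
[[0.2686065747340355, -0.9301344998328429, -0.25040031994858375, 0.5120584115756123], [-0.9632498102415171, -0.2592216140104421, -0.07038435834402132, 0.2938292769988951], [0.0005577448585689101, 0.26010376208452934, -0.9655805102994489, 0.35031599229142263], [0.0, 0.0, 0.0, 1.0]]
(np.float64(319.6219783611078), np.float64(182.72149680749493))
```

View pics/w1.png

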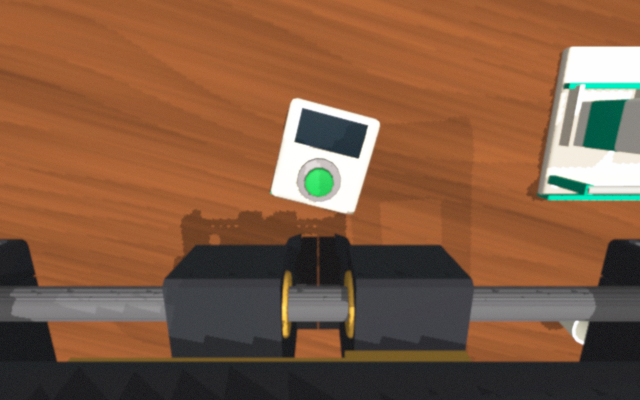

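View pics/t1.png

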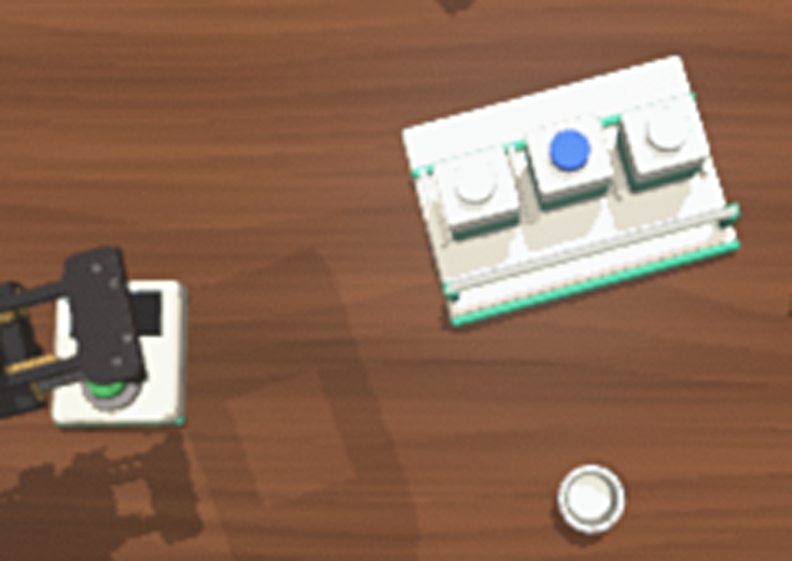

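In the wrist view the key is at (319,182), against a prediction of (319.6,182.7), so its position is confirmed. In the top view the blue-capped bottle stands in its bay with its cap at (570,150). Next I check its tray x, then press.

Run:
```python
from st import *
y=np.radians(15.5);R=np.array([[np.cos(y),np.sin(y)],[-np.sin(y),np.cos(y)]])
for p in((570,150),(476,185),(666,130)):print(R@(ray("top",(p[0]/3.3+170,p[1]/3.3+140),.116)[:2]-[.5925,-.0483]))
print(rel([.4505,.2746,.049]))
```

```text
t 6.65 pos [0.4488 0.2755 0.2054] yaw 15.423125457808514 w 0.0004268639252250866 F [-0.3125 -0.4725  0.3716] q [ 0.991   0.1342 -0.0003  0.0002]
[0.0047 0.0015]
[-0.0014  0.0672]
[ 0.0007 -0.063 ]
(np.float64(0.0014120755631776185), np.float64(0.0013676496872700435), np.float64(0.15641958446562482))
```

Request:
play_rows([
  [[0,0.15,0.15,3,0],[0,0,0,3,0],[0,0,0,3,0],[0,0,0,3,0],[0,0,0,2,0],[0,0,0,0,0],[0,0,0,0,0]],
])

```text
t: 7.35
ee_pos: [0.4509, 0.2751, 0.066]
eef_rot: [0.991, 0.134, -0.0, 0.0]
ft_force: [0.7, 0.5, 0.5]
gripper_width: 0.0002
```

Request:
play_rows([
  [[0,0,0,0.5,0],[0,0,0,0.5,0],[0,0,0,0.4,0],[0,0,0,0.3,0],[0,0,0,0,0],[0,0,0,0,0]],
])

```text
t: 7.95
ee_pos: [0.451, 0.2759, 0.0491]
eef_rot: [0.991, 0.135, 0.0, -0.0]
ft_force: [1.1, -0.7, 3.9]
gripper_width: 0.0006
```

Contact reads 3.9 N. I'll press on in small steps.

Request:
play_rows([
  [[0,0,0,0.2,0],[0,0,0,0.1,0],[0,0,0,0,0]],
])

```text
t: 8.25
ee_pos: [0.451, 0.2759, 0.0464]
eef_rot: [0.991, 0.135, 0.0, -0.0]
ft_force: [0.3, -1.2, 8.3]
gripper_width: 0.0003
```

Request:
play_rows([
  [[0,0,0,0.2,0],[0,0,0,0,0]],
])

```text
t: 8.45
ee_pos: [0.4511, 0.2759, 0.0461]
eef_rot: [0.991, 0.135, 0.0, 0.0]
ft_force: [-7.2, -3.7, 24.0]
gripper_width: 0.0005
```

There is a hard stop at z=0.046. On the slow release I'll check that the travel was the key's full stroke.

Request:
play_rows([
  [[0,0,0,-0.2,0],[0,0,0,-0.1,0],[0,0,0,0,0]],
])

```text
t: 8.75
ee_pos: [0.451, 0.2759, 0.0471]
eef_rot: [0.991, 0.135, 0.001, -0.0]
ft_force: [0.8, -0.8, 4.2]
gripper_width: 0.0007
```

Request:
play_rows([
  [[0,0,0,-0.2,0],[0,0,0,0,0]],
])

```text
t: 8.95
ee_pos: [0.4509, 0.2759, 0.049]
eef_rot: [0.991, 0.135, 0.0, -0.0]
ft_force: [2.0, 0.4, 3.0]
gripper_width: 0.0005
```

Request:
play_rows([
  [[0,0,0,-0.2,0],[0,0,0,0,0]],
])

```text
t: 9.15
ee_pos: [0.4505, 0.2758, 0.0507]
eef_rot: [0.991, 0.135, -0.0, -0.0]
ft_force: [2.0, 0.6, 1.4]
gripper_width: 0.0006
```

Request:
play_rows([
  [[0,0,0,-0.15,0],[0,0,0,0,0]],
])

```text
t: 9.35
ee_pos: [0.4501, 0.2757, 0.0521]
eef_rot: [0.991, 0.135, -0.0, 0.0]
ft_force: [0.6, 0.3, 1.1]
gripper_width: 0.0004
```

Request:
play_rows([
  [[0,0,0,-0.2,0],[0,0,0,0,0]],
])

```text
t: 9.55
ee_pos: [0.4498, 0.2756, 0.0539]
eef_rot: [0.991, 0.135, -0.001, 0.0]
ft_force: [0.5, -0.5, -0.9]
gripper_width: 0.0003
```

Force fades to zero at about z=0.052, so the stroke was about 6 mm and the key went fully down. I'll rise clear and take the final look.

Request:
play_rows([
  [[0,0,0,-2,0],[0,0,0,-3,0],[0,0,0,-3,0],[0,0,0,-3,0],[0,0,0,-3,0],[0,0,0,0,0],[0,0,0,0,0]],
])

```text
t: 10.25
ee_pos: [0.4504, 0.2758, 0.1943]
eef_rot: [0.991, 0.135, 0.0, -0.0]
ft_force: [-0.2, 0.2, -0.4]
gripper_width: 0.0007
```

Run:
```python
from st import *
import cv2
a=robot.read_camera("scene")[130:270,170:440,::-1]; b=robot.read_camera("top")[140:310,170:480,::-1]
f=lambda i:cv2.resize(i,(700,int(700*i.shape[0]/i.shape[1])),interpolation=cv2.INTER_CUBIC)
cv2.imwrite("pics/f1.png",f(a)); cv2.imwrite("pics/f2.png",f(b))
```

```text
t 10.25 pos [0.4504 0.2758 0.1943] yaw 15.518928132914356 w 0.0007034160709988445 F [-0.2228  0.1517 -0.3606] q [ 0.9908  0.135   0.0002 -0.0001]
```

View pics/f1.png

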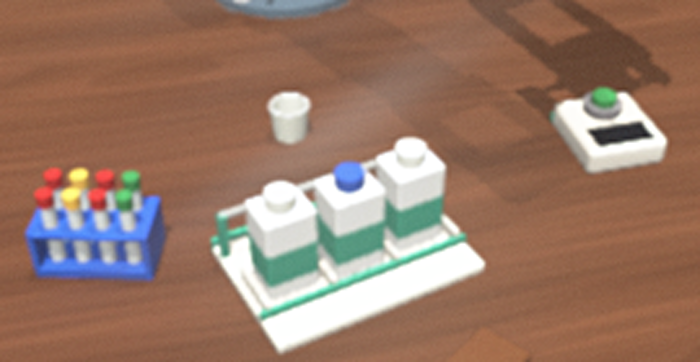

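View pics/f2.png

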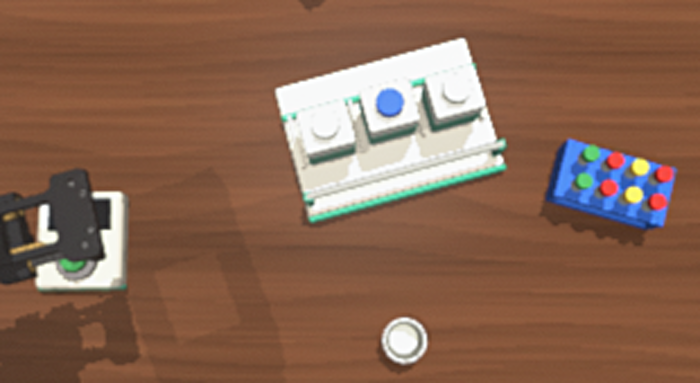

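The blue-capped bottle stands upright, with its cap at (348,177) in the scene view. The key at (604,98) has sprung back up, and the bottles, rack and cup have not moved. The arm is clear, so I'm handing in.

```bash
python3 -c "
from plant import robot
print(robot.sign_off())"
```

```text
the job is handed in; nothing more can be done
None
```

The blue-capped bottle is standing in its own bay, and I pressed and released the green key afterwards. I handed the job in at about 10.4 s; sign-off gives no verdict.

- **Bottle:** I pushed the cap with the closed fingers along the tray's +x at about 25–30 mm/s until the bottle rocked onto its base, then backed off. Its cap was then at tray x ≈ +5 mm (allowed −12 to +22 mm).
- **Key:** I pressed it down to a hard stop, about 6 mm of travel with a 24 N reading at the bottom. On the way up the force fell to zero, and the last picture shows the key back up.
- **Other items:** in the last pictures the two white-capped bottles, the rack and the cup stand where they were. The arm was clear of everything.

No check failed. I judged uprightness and stillness from the pictures, without measuring tilt angles or displacements.

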